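# Present the slide carrier to the inspection camera

## Robot

A 7-joint arm with a two-finger parallel gripper is mounted at the origin on the work surface. World frame = base frame: x ahead of the robot, y to its left, z up, the work surface at z = 0. Lengths are in mm, angles in rad, forces in N, time in s.
With the tool pointing down it reaches from about 425 to 1025 mm from the base axis. Payload 9.4 kg.
Tool frame: the origin (TCP) lies midway between the tips of the shut fingers; the grasp point (between the pads) lies 19 mm behind it; x points along the fingers, z is the direction in which the jaws open and shut, and the axes are right-handed (so a half turn about x gives the same grasp; the last joint's range is limited). The gripper opens to 93 mm and grips with 3 to 60 N. Pads are 15 mm wide; open, the fingers measure 128 mm over their backs; the gripper's body (75 mm by 188 mm) begins 65 mm behind the grasp point.
Start: joints at [-1.234, 0.599, -0.003, 1.599, 0.002, 0.943, -0.08], TCP at [291.521, 663.807, 218.618] pointing down, gripper open.
Joint ranges: [-2.57, 2.57], [-0.35, 1.97], [-1.29, 1.29], [0.11, 2.56], [-1.05, 4.19], [0.11, 1.86], [-2.63, 2.63]. Speed limits (rad/s): [2.22, 2.22, 3.01, 3.01, 3.14, 3.14, 3.14].

## Interface

Orientations are given as a rotation vector (axis times angle).
In Python, from bench import robot gives the robot as it stands.
- The arm moves only by the tool servo_tool, never from a script. Its argument "increments" is a list of rows, each an object with "translation": the shift along the tool's x, y, z in cm, a list of three; "turn": the turn, a rotation vector about the tool's x, y, z in degrees, a list of three. In form: [{"translation": [tx, ty, tz], "turn": [ax, ay, az]}, ...]. A call has 1 to 12 rows; each row is the pose to reach, as a shift and turn from the pose measured when the call began, along the tool's axes at that moment; what a row does not reach only later rows make up. A row lasts 1/8 s, in which the tool goes at most 62.5 mm and 10.7 degrees, less where a joint would pass 70% of its speed; a pose out of reach is approached as far as the arm can. A call with a gripper value outside its range is refused whole. "jaw" is the opening in per cent of the stroke, from 0 (shut) to 100 (fully open), set as the call begins (left out, the last holds). The fingers move at their own pace and stop on an object; the grip force is fixed at half the most. Time passes only in rows, so rows that repeat a pose let the fingers close. It gives the time, the measured TCP pose, the force and the opening at its end, in the units of the state.
- robot.read_state(): the state, without advancing time (a new reading comes with each control period).
- robot.read_camera(name): name is "scene" or "top" or "wrist"; returns a dict with "image" (400x640x3 uint8, red, green, blue), "fx", "fy", "cx", "cy" (pixels), "view" (4x4, takes a point from world to camera coordinates). Camera axes: x right, y down, z forward; pixel columns grow to the right and rows downward; lengths in mm; the calibration is good to about 2 mm. A picture is of the moment at which its call begins. There is no depth.
- robot.job_done(): hands the job in, once; it reports no verdict.
The state is a dict: "time": time; "joint_pos": joint angles; "dq": joint speeds; "joint_torque": joint torques, N m; "position": TCP position; "ee_rot": TCP orientation; "force": force on the tool from outside, world axes, zero at the start; "moment": the same for the moment, N m; "opening": finger opening in mm.
Only numpy, scipy, OpenCV 4.12 (cv2) and the standard library are available. Lean on these libraries where they do the work, as an engineer would, in place of code of your own. Each camera call takes 0.05 s, during which the arm holds its last target. There are 200 camera calls.

## Task

Lift the lid off the steel slide dish by its knob and set it down flat on the bench, knob up and clear of the dish. Then lift the slide carrier out of the dish and hold it upright in the air in front of the inspection camera: the middle of the slides centred on the lens at lens height, 15 cm from the front of the lens, the broad faces of the slides square to the camera (either face). Finish while still holding it there, quite still; drop nothing, do not touch the camera, and leave the dish and the other things on the bench where they are.

Things in the scene. Friction and masses are not known exactly. Their poses are not given: they have to be found in the camera images.
- dish: Open rectangular stainless-steel dish, loose on the bench, 0.8 kg, outside 130 (own x) by 80 (own y) by 80 mm high, walls and floor 4 mm thick. The bench between it and the inspection camera is free. Origin: centre of its underside.
- lid: Loose deep steel lid on the dish's rim, about 0.25 kg: box open below, outside 144 (own x) by 94 mm, 62 mm high without its knob. An 8 mm skirt hangs outside the rim with 3 mm play; raise it straight up 60 mm to clear the carrier inside. Origin: centre of its lower edge plane, 72 mm above the dish's underside when closed, at bench level when set down; own z up.
- carrier: Aluminium slide carrier standing loose in the dish under the lid, about 0.16 kg: foot 96 (own x) by 36 (own y) by 8 mm, frame 96 mm wide, 14 mm thick, 88 mm high, holding three glass slides side by side, and a grip tab on top (118 mm high in all). The slides' broad faces look along own +y and -y. Origin: centre of its underside, 4 mm above the dish's underside at the start; own z up.
- slides_mid (a point): Middle of the three glass slides in the carrier, on its centre line, 44 mm above its underside. Axes as the carrier's.
- lens (a point): Centre of the lens front of the inspection camera, a white head 85 by 62 by 56 mm (long, wide, high) with a black lens barrel of diameter 44 mm, on a steel column to the robot's right. Own x is level and points out of the lens along its view, roughly to the robot's left; z up. Head top 28 mm above the lens centre. Lens height differs from run to run (165 to 235 mm above the bench) and then stays.
- bottle: Bystander: amber bottle with a white cap, diameter 54, 125 mm high. Origin: centre of its underside.
- jar: Bystander: round steel jar with a small knob on top, diameter 90, 116 mm high. Origin: centre of its underside.
- petri: Bystander: two stacked pale dishes as one piece, diameter 92, 36 mm high. Origin: centre of its underside.
- slidebox: Bystander: flat wooden slide box 100 by 85 by 34 mm. Origin: centre of its underside.
- knob (a point): Middle of the head of the black round knob in the centre of the lid's top: head diameter 32 mm, 26 mm high, on a neck 10 mm high. 85 mm above the lid's origin, 23 mm above its flat top.
- tab (a point): Middle of the grey grip tab on top of the carrier: 44 mm long (carrier's x), 12 mm thick (its y), 30 mm high, 103 mm above the carrier's origin, 59 mm above the middle of the slides. It stands above the dish's rim once the lid is off.
- camera: The inspection camera's stand: grey foot 150 (own x) by 120 (own y) by 14 mm with a steel column of diameter 22 mm, fixed; carries the sliding camera head. Origin: centre of the foot's underside; own x points the way the lens looks, the lens front lies 52.5 mm along it. Column top 314 mm above the bench.
Things that resemble listed ones, but are neither listed nor needed, are in the scene too. What is shaped like the lid but blue, orange or purple is not meant.

How it is judged:
By the outcome, as a careful person would: the job done as asked, in the order asked, and still so for the second after the job is handed in, while the arm keeps its last pose, push and grip.
It also fails if it takes over 58 s, if anything falls off the work surface, if the arm or the gripper's body presses on something with over 40 N, if the wrist force passes 120 N, or if a joint passes its speed limit or range.

## Working session

There is one attempt and no reset: what is moved stays moved. The work goes in short steps, Python scripts to look and compute and a tool call to move; the robot and the scene stay as the last step left them, time stands still between calls to the robot, and variables do not carry over. Pictures are saved under pics/ and viewed, about 8 in all and at most 12, crops included, and the job is handed in when it is done.

Besides the shell and the picture viewer there is one more tool, called after "Call:" as a command line: name --argument value ..., lists and objects as JSON in quotes. servo_tool: Moves the arm, as the interface text tells. Its arguments: {"type":"object","properties":{"increments":{"type":"array"},"jaw":{"type":"number"}},"required":["increments"]}

```bash
ls; mkdir -p pics; cat > h.py <<'E'
import numpy as np, cv2
from bench import robot
from scipy.spatial.transform import Rotation as R
def cam(n,save=None):
    c=robot.read_camera(n)
    if save: cv2.imwrite(f'pics/{save}.png',c['image'][:,:,::-1]); np.savez(f'pics/{save}.npz',**c)
    return c
def ray(c,u,v):
    V=np.array(c['view']);Rm=V[:3,:3];o=-Rm.T@V[:3,3]
    return o,Rm.T@np.array([(u-c['cx'])/c['fx'],(v-c['cy'])/c['fy'],1])
def onz(c,u,v,z):
    o,d=ray(c,u,v);return o+d*(z-o[2])/d[2]
def proj(c,p):
    q=np.array(c['view'])@np.append(p,1);return np.array([c['fx']*q[0]/q[2]+c['cx'],c['fy']*q[1]/q[2]+c['cy']])
def tri(c1,p1,c2,p2):
    A=[];b=[]
    for c,p in((c1,p1),(c2,p2)):
        o,d=ray(c,*p);d=d/np.linalg.norm(d);M=np.eye(3)-np.outer(d,d);A.append(M);b.append(M@o)
    x=np.linalg.lstsq(np.vstack(A),np.hstack(b),rcond=None)[0]
    return x
def load(n): return {k:v for k,v in np.load(f'pics/{n}.npz').items()}
E
python3 - <<'E'
from h import *
np.set_printoptions(precision=3,suppress=True)
s=robot.read_state();print(s)
print(R.from_rotvec(s['ee_rot']).as_matrix())
for n in('scene','top'):
    c=cam(n,n+'0');print(n,c['fx'],c['cx'],c['cy'],c['view'])
E
```

```text
pics
{'time': 0.0, 'joint_pos': array([-1.234,  0.6  , -0.003,  1.6  ,  0.002,  0.943, -0.08 ]), 'dq': array([ 0.001, -0.001, -0.001,  0.002,  0.001,  0.002,  0.   ]), 'joint_torque': array([  0.001, -76.508,   1.498, -25.235,  -0.052,   0.017,   0.   ]), 'position': array([291.34 , 663.379, 217.787]), 'ee_rot': array([-0.9  ,  1.378,  0.899]), 'force': array([ 0.842,  0.076, -0.047]), 'moment': array([ 0.017, -0.049, -0.038]), 'opening': 93.35159516055846}
[[-0.    -0.916  0.402]
 [-0.001  0.402  0.916]
 [-1.    -0.    -0.001]]
scene 401.9388815334395 318.975304808541 203.39863202903578 [[   0.803    0.596    0.008 -412.494]
 [   0.313   -0.41    -0.857  -19.803]
 [  -0.507    0.69    -0.516 1508.924]
 [   0.       0.       0.       1.   ]]
top 520.5131477335816 314.76679339423634 201.52996245834024 [[  -0.026   -1.       0.016    6.379]
 [  -0.987    0.023   -0.16   489.818]
 [   0.159   -0.02    -0.987 1483.031]
 [   0.       0.       0.       1.   ]]
```

View pics/scene0.png

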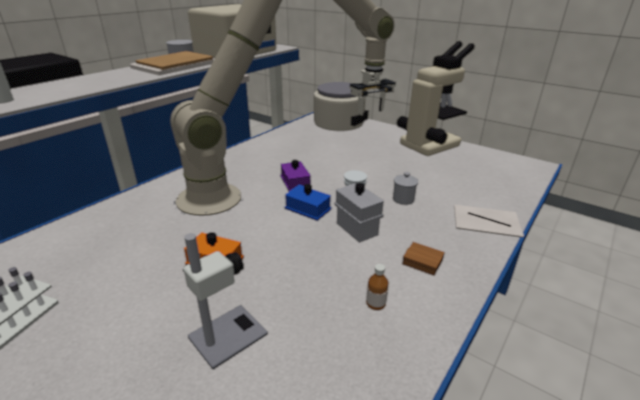

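View pics/top0.png

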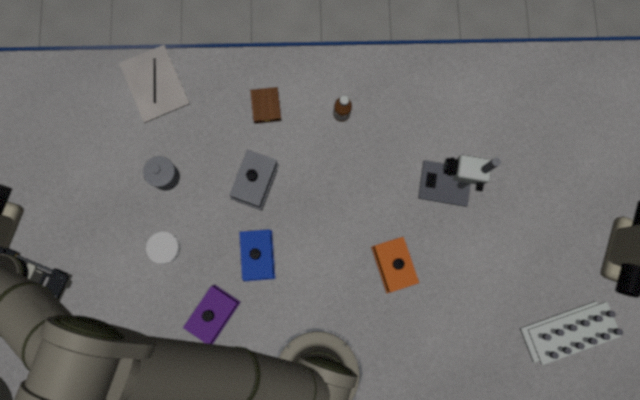

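The scene view shows the grey lidded dish at about (358,210) with its knob at (360,188), and the inspection camera head at (210,275). In the top view the lid is at (254,178) with its knob at (253,175), and the camera head is at (470,168). I'll crop these enlarged.

```bash
python3 - <<'E'
from h import *
a=cv2.imread('pics/top0.png');b=cv2.imread('pics/scene0.png')
def crop(im,x,y,w,h): return cv2.resize(im[y:y+h,x:x+w],(400,300),interpolation=cv2.INTER_CUBIC)
cv2.imwrite('pics/crop1.png',np.vstack([np.hstack([crop(a,214,145,80,60),crop(a,410,140,100,75)]),np.hstack([crop(b,318,175,80,60),crop(b,175,225,100,75)])]))
E
```

```text
(no output)
```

View pics/crop1.png

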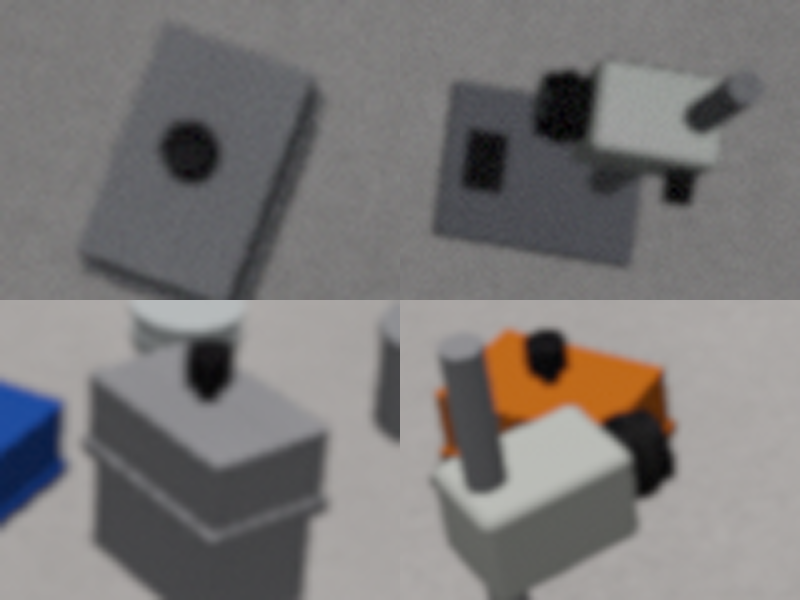

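```bash
python3 - <<'E'
from h import *
np.set_printoptions(precision=1,suppress=True)
t=load('top0');s=load('scene0')
f=lambda p:(214+p[0]/5,145+p[1]/5)
L=[onz(t,*f(p),134) for p in((167,25),(315,80),(235,303),(85,255))]
print('lid',*L,'mean',np.mean(L,0),[np.linalg.norm(L[i]-L[i-1]) for i in range(4)])
for e in(L[3]-L[0],L[2]-L[1]):print(np.degrees(np.arctan2(e[1],e[0])))
for e in(L[1]-L[0],L[2]-L[3]):print(np.degrees(np.arctan2(e[1],e[0])))
print('knob',onz(t,*f((190,152)),160))
T=lambda p:(410+(p[0]-400)/4,140+p[1]/4); S=lambda p:(175+p[0]/4,225+(p[1]-300)/4)
print('coltop',tri(t,T((743,85)),s,S((465,343))),onz(t,*T((743,85)),314),onz(s,*S((465,343)),314))
for a,b in(((605,63),(638,455)),((592,145),(570,405)),((712,163),(435,478)),((735,78),(487,527))):
    x=tri(t,T(a),s,S(b));print('head',x,proj(t,x)-T(a),proj(s,x)-S(b))
F=[onz(t,*T(p),14) for p in((455,82),(432,235),(630,265))]
print('foot',*F,[np.linalg.norm(F[i]-F[1]) for i in(0,2)],(F[0]+F[2])/2)
for e in(F[1]-F[2],):print(np.degrees(np.arctan2(e[1],e[0])))
e=F[1]-F[0];print(np.degrees(np.arctan2(e[1],e[0]))+270)
# lid triangulation check
g=lambda p:(318+p[0]/5,175+(p[1]-300)/5)
for a,b in(((167,25),(328,432)),((235,303),(95,375)),((315,80),(218,468))):print('lid tri',tri(t,f(a),s,g(b)))
# lens disc
for n,c in(('top',t),('scene',s)):
    im=c['image'].max(2)<40
    k,l,st,ce=cv2.connectedComponentsWithStats(im.astype(np.uint8))
    print(n,[(st[i].tolist(),ce[i]) for i in range(1,k) if 30<st[i][4]<900])
E
```

```text
lid [624.  179.4 134. ] [590.8  97.7 134. ] [466.8 143.2 134. ] [495.3 224.9 134. ] mean [544.2 161.3 134. ] [np.float64(136.49101178611778), np.float64(88.17038827830137), np.float64(132.10331673880808), np.float64(86.56154502039654)]
160.51023270359394
159.85231858689951
-112.11720917283589
-109.25508949040493
knob [546.  164.5 160. ]
coltop [ 608.1 -382.   312.4] [ 534.4 -443.4  314. ] [ 689.1 -329.6  314. ]
head [ 659.8 -326.3  229.8] [-25.1 -32.5] [-52.   -0.5]
head [ 603.9 -310.8  228.2] [-26.6 -32.1] [-49.8  -1.2]
head [ 582.  -388.1  220. ] [-27.5 -28.3] [-49.2  -1.9]
head [ 636.3 -408.2  228.5] [-26.1 -28.1] [-50.9  -1.2]
foot [ 611.7 -339.1   14. ] [ 495.  -314.8   14. ] [ 468.8 -461.7   14. ] [np.float64(119.16803574239702), np.float64(149.14912168750496)] [ 540.2 -400.4   14. ]
79.8969801361612
438.2639875549005
lid tri [627.1 181.  126.3]
lid tri [471.1 146.5 128.8]
lid tri [594.7  99.8 127.5]
top [([444, 158, 14, 17, 185], array([450.7, 166.5])), ([247, 170, 10, 11, 84], array([251.8, 174.9])), ([426, 173, 10, 14, 117], array([430.8, 179.9])), ([477, 182, 6, 8, 40], arr
[... 632 characters left out ...]
ay([384.6,  33.7])), ([434, 42, 40, 27, 451], array([451.9,  57.2])), ([377, 80, 17, 10, 70], array([383.6,  83.9])), ([351, 84, 18, 5, 41], array([359.8,  86.2])), ([443, 85, 9, 9, 66], array([447.,  89.])), ([439, 106, 27, 13, 213], array([449.2, 112.2])), ([351, 111, 16, 15, 118], array([358.4, 118.6])), ([398, 117, 9, 11, 79], array([402.3, 121.8])), ([197, 129, 23, 19, 136], array([210.4, 140.1])), ([426, 128, 20, 15, 217], array([435.9, 134.8])), ([305, 184, 6, 10, 48], array([307.4, 188.5])), ([356, 184, 8, 10, 65], array([359.4, 188.1])), ([208, 234, 8, 11, 66], array([211.2, 238.4])), ([227, 253, 16, 20, 158], array([235.8, 261.9])), ([235, 315, 17, 14, 131], array([243.3, 321.8]))]
```

```bash
cat >> h.py <<'E'
def rel(pos,yaw):
    """increment for TCP at pos (mm), tool down, tool z heading yaw (deg)"""
    s=robot.read_state();M=R.from_rotvec(s['ee_rot']);y=np.radians(yaw)
    z=np.array([np.cos(y),np.sin(y),0]);x=np.array([0,0,-1.]);T=R.from_matrix(np.c_[x,np.cross(z,x),z])
    np.set_printoptions(precision=3,suppress=True)
    print('cm',M.inv().apply(np.array(pos)-s['position'])/10,'deg',np.degrees((M.inv()*T).as_rotvec()),'pos',s['position'],'zhead',np.degrees(np.arctan2(*M.as_matrix()[[1,0],2])),'xdown',M.as_matrix()[:,0],'F',s['force'],'t',s['time'],'op',s['opening'])
E
python3 - <<'E'
from h import *
np.set_printoptions(precision=1,suppress=True)
t=load('top0');s=load('scene0')
T=lambda p:(410+(p[0]-400)/4,140+p[1]/4); S=lambda p:(175+(p[0]-400)/4,225+(p[1]-300)/4)
print('coltop',tri(t,T((743,85)),s,S((465,343))),onz(t,*T((743,85)),314),onz(s,*S((465,343)),314))
for a,b in(((605,63),(638,455)),((592,145),(570,405)),((712,163),(435,478)),((735,78),(487,527))):
    x=tri(t,T(a),s,S(b));print('head',x,proj(t,x)-T(a),proj(s,x)-S(b))
print('knob',tri(t,(251.8,174.9),s,(359.4,188.1)))
print('lens',tri(t,(447,166.5),s,(238,262)))
rel([545,163,245],70)
E
```

```text
coltop [ 534.9 -443.8  312.3] [ 534.4 -443.4  314. ] [ 537.2 -445.   314. ]
head [ 574.3 -385.4  224.4] [-1.1 -0.8] [-1.7  0.1]
head [ 517.3 -375.9  224.7] [0.1 0.1] [ 0.2 -0. ]
head [ 504.3 -455.   220.5] [0.2 0.1] [ 0.3 -0. ]
head [ 560.6 -469.4  228. ] [-0.7 -0.5] [-1.2  0.1]
knob [548.3 165.4 154.3]
lens [ 551.4 -354.8  197.8]
cm [ -2.658 -43.341 -35.624] deg [-3.707 -0.079  0.008] pos [291.385 663.395 217.849] zhead 66.29310057813652 xdown [-0.    -0.001 -1.   ] F [-0.128  0.159  0.492] t 0.1 op 93.38761074048202
```

Call:
servo_tool --increments '[{"translation": [-1, -4, -3.3], "turn": [0, 0, 0]}, {"translation": [-2.6, -9, -7.4], "turn": [-2, 0, 0]}, {"translation": [-2.6, -14, -11.5], "turn": [-3.7, 0, 0]}, {"translation": [-2.6, -19, -15.6], "turn": [-3.7, 0, 0]}, {"translation": [-2.6, -24, -19.7], "turn": [-3.7, 0, 0]}, {"translation": [-2.6, -29, -23.8], "turn": [-3.7, 0, 0]}, {"translation": [-2.6, -34, -27.9], "turn": [-3.7, 0, 0]}, {"translation": [-2.6, -38, -31.2], "turn": [-3.7, 0, 0]}, {"translation": [-2.6, -41, -33.7], "turn": [-3.7, 0, 0]}, {"translation": [-2.6, -42.8, -35.1], "turn": [-3.7, 0, 0]}, {"translation": [-2.6, -43.3, -35.6], "turn": [-3.7, 0, 0]}, {"translation": [-2.6, -43.3, -35.6], "turn": [-3.7, 0, 0]}]'

```text
time: 1.6
position: [544.3, 163.8, 244.2]
ee_rot: [-0.949, 1.356, 0.948]
force: [0.1, 0.7, 0.3]
opening: 93.2
```

```bash
python3 - <<'E'
from h import *
rel([545,163,245],70)
a=cam('wrist','w1');b=cam('top','top1');print(a['fx'],a['view'])
im=cv2.resize(b['image'][100:250,180:340,::-1],(400,375))
cv2.imwrite('pics/w1v.png',np.hstack([cv2.resize(a['image'][:,:,::-1],(400,250)),im[:250]]))
E
```

```text
cm [-0.079 -0.09  -0.051] deg [ 0.    -0.084 -0.031] pos [544.328 163.784 244.208] zhead 70.00006422575746 xdown [-0.001 -0.001 -1.   ] F [0.096 0.675 0.32 ] t 1.6 op 93.1547270909447
344.3468289846646 [[   0.342    0.94    -0.001 -339.343]
 [   0.902   -0.328    0.28  -478.45 ]
 [   0.263   -0.097   -0.96   288.647]
 [   0.       0.       0.       1.   ]]
```

View pics/w1.png

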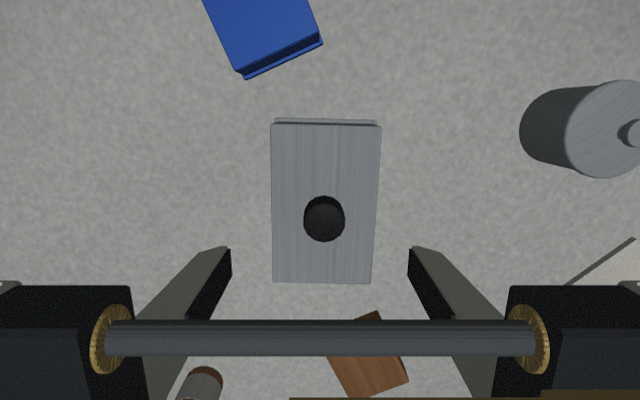

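The wrist view shows the lid top with corners at (271,124), (381,126), (370,284) and (274,283). The knob is at about (324,219), between the open fingers.

```bash
python3 - <<'E'
from h import *
np.set_printoptions(precision=1,suppress=True)
a=load('w1')
print('cam',ray(a,0,0)[0])
L=[onz(a,*p,134) for p in((271,124),(381,126),(370,284),(274,283))]
print(*L,np.mean(L,0),[np.linalg.norm(L[i]-L[i-1]) for i in range(4)])
for e in (L[0]-L[3],L[1]-L[2]):print(np.degrees(np.arctan2(e[1],e[0])))
m=(a['image'].max(2)<60).astype(np.uint8);k,l,st,ce=cv2.connectedComponentsWithStats(m)
i=l[220,324];print(st[i],ce[i]);x,y,w,h=st[i][:4]
print('mid',onz(a,x+w/2-.5,y+h/2-.5,157),'top disc bottom edge',onz(a,x+w/2,y+h,170),'lo',onz(a,x+w/2,y,144),'sides',onz(a,x,y+h-18,170),onz(a,x+w,y+h-18,170))
rel([545,163,141],70)
E
```

```text
cam [471.6 190.  410.9]
[470.4 150.  134. ] [501.3 230.4 134. ] [629.8 180.6 134. ] [599.6 100.1 134. ] [550.3 165.3 134. ] [np.float64(138.42894886835558), np.float64(86.12625363329654), np.float64(137.86831779752762), np.float64(85.95086296326016)]
158.8846230527479
158.81044458340156
[ 303  196   42   46 1521] [323.7 218.6]
mid [550.4 164.6 157. ] top disc bottom edge [564. 160. 170.] lo [536.8 170.1 144. ] sides [545.3 150.2 170. ] [555.8 179.4 170. ]
cm [10.329 -0.15  -0.124] deg [ 0.094 -0.064 -0.03 ] pos [544.105 164.762 244.294] zhead 70.09368714609798 xdown [-0.001 -0.001 -1.   ] F [-0.226 -0.501 -0.787] t 1.7 op 93.00990432137145
```

Call:
servo_tool --increments '[{"translation": [1.5, -0.55, 0.3], "turn": [1.2, 0, 0]}, {"translation": [4, -0.55, 0.3], "turn": [1.2, 0, 0]}, {"translation": [6.5, -0.55, 0.3], "turn": [1.2, 0, 0]}, {"translation": [8.5, -0.55, 0.3], "turn": [1.2, 0, 0]}, {"translation": [9.7, -0.55, 0.3], "turn": [1.2, 0, 0]}, {"translation": [10.2, -0.55, 0.3], "turn": [1.2, 0, 0]}, {"translation": [10.3, -0.55, 0.3], "turn": [1.2, 0, 0]}, {"translation": [10.3, -0.55, 0.3], "turn": [1.2, 0, 0]}]'

```text
time: 2.7
position: [550.5, 165.7, 141.8]
ee_rot: [-0.934, 1.362, 0.933]
force: [-0.4, -0.2, -0.1]
opening: 93.1
```

Call:
servo_tool --increments '[{"translation": [0, 0, 0], "turn": [0, 0, 0]}, {"translation": [0, 0, 0], "turn": [0, 0, 0]}, {"translation": [0, 0, 0], "turn": [0, 0, 0]}, {"translation": [0, 0, 0], "turn": [0, 0, 0]}, {"translation": [0, 0, 0], "turn": [0, 0, 0]}, {"translation": [0, 0, 0], "turn": [0, 0, 0]}, {"translation": [0, 0, 0], "turn": [0, 0, 0]}, {"translation": [0, 0, 0], "turn": [0, 0, 0]}]' --jaw 15

```text
time: 3.7
position: [550.4, 165.5, 141.7]
ee_rot: [-0.934, 1.362, 0.933]
force: [-0.2, -0.8, -0.4]
opening: 31.1
```

Call:
servo_tool --increments '[{"translation": [-0.2, 0, 0], "turn": [0, 0, 0]}, {"translation": [-0.7, 0, 0], "turn": [0, 0, 0]}, {"translation": [-1.5, 0, 0], "turn": [0, 0, 0]}, {"translation": [-2.5, 0, 0], "turn": [0, 0, 0]}, {"translation": [-3.8, 0, 0], "turn": [0, 0, 0]}, {"translation": [-5.2, 0, 0], "turn": [0, 0, 0]}, {"translation": [-6.6, 0, 0], "turn": [0, 0, 0]}, {"translation": [-8, 0, 0], "turn": [0, 0, 0]}, {"translation": [-9.2, 0, 0], "turn": [0, 0, 0]}, {"translation": [-10.2, 0, 0], "turn": [0, 0, 0]}, {"translation": [-10.8, 0, 0], "turn": [0, 0, 0]}, {"translation": [-11, 0, 0], "turn": [0, 0, 0]}]' --jaw 15

```text
time: 5.2
position: [550.5, 165.7, 251.9]
ee_rot: [-0.934, 1.362, 0.933]
force: [-0.0, 0.0, -2.5]
opening: 31.3
```

```bash
python3 - <<'E'
from h import *
rel([560,-30,251],69)
a=cam('wrist','w2');b=cam('scene','s2')
cv2.imwrite('pics/v2.png',np.vstack([cv2.resize(a['image'][:,:,::-1],(480,300)),cv2.resize(b['image'][120:270,260:500,::-1],(480,300))]))
E
```

```text
cm [  0.108  -7.937 -17.91 ] deg [-0.112 -0.043  0.008] pos [550.467 165.669 251.937] zhead 68.8880807625564 xdown [-0.    -0.001 -1.   ] F [-0.038  0.032 -2.465] t 5.2 op 31.306345192208937
```

View pics/v2.png

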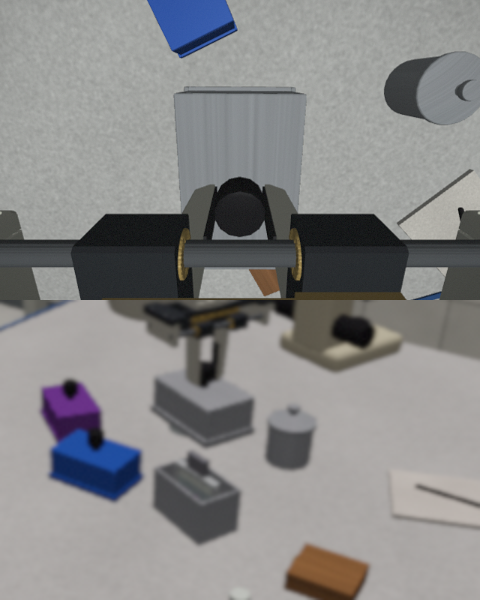

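The lid hangs level in the gripper. In the lower view the open dish is at (197,500) and the carrier's tab shows at (198,462).

Call:
servo_tool --increments '[{"translation": [0, -0.2, -0.5], "turn": [0, 0, 0]}, {"translation": [0, -0.7, -1.6], "turn": [0, 0, 0]}, {"translation": [0, -1.5, -3.4], "turn": [0, 0, 0]}, {"translation": [0, -2.6, -5.8], "turn": [0, 0, 0]}, {"translation": [0, -3.8, -8.5], "turn": [0, 0, 0]}, {"translation": [0, -5, -11.2], "turn": [0, 0, 0]}, {"translation": [0, -6.1, -13.7], "turn": [0, 0, 0]}, {"translation": [0, -7, -15.7], "turn": [0, 0, 0]}, {"translation": [0, -7.6, -17.1], "turn": [0, 0, 0]}, {"translation": [0, -7.9, -17.8], "turn": [0, 0, 0]}, {"translation": [0, -8, -18], "turn": [0, 0, 0]}]' --jaw 15

```text
time: 6.68
position: [560.1, -31.4, 251.8]
ee_rot: [-0.934, 1.362, 0.933]
force: [0.4, 0.2, -0.9]
opening: 31.6
```

Call:
servo_tool --increments '[{"translation": [0.5, 0, 0], "turn": [0, 0, 0]}, {"translation": [1.7, 0, 0], "turn": [0, 0, 0]}, {"translation": [3.5, 0, 0], "turn": [0, 0, 0]}, {"translation": [6, 0, 0], "turn": [0, 0, 0]}, {"translation": [8.5, 0, 0], "turn": [0, 0, 0]}, {"translation": [11, 0, 0], "turn": [0, 0, 0]}, {"translation": [13.3, 0, 0], "turn": [0, 0, 0]}, {"translation": [15.2, 0, 0], "turn": [0, 0, 0]}, {"translation": [16.6, 0, 0], "turn": [0, 0, 0]}, {"translation": [17.4, 0, 0], "turn": [0, 0, 0]}, {"translation": [17.8, 0, 0], "turn": [0, 0, 0]}, {"translation": [17.9, 0, 0], "turn": [0, 0, 0]}]' --jaw 15

```text
time: 8.18
position: [560.2, -31.5, 72.9]
ee_rot: [-0.934, 1.362, 0.933]
force: [0.3, 0.1, -2.2]
opening: 31.1
```

Call:
servo_tool --increments '[{"translation": [0.1, 0, 0], "turn": [0, 0, 0]}, {"translation": [0.2, 0, 0], "turn": [0, 0, 0]}, {"translation": [0.28, 0, 0], "turn": [0, 0, 0]}, {"translation": [0.33, 0, 0], "turn": [0, 0, 0]}, {"translation": [0.33, 0, 0], "turn": [0, 0, 0]}]' --jaw 15

```text
time: 8.8
position: [560.2, -31.5, 69.7]
ee_rot: [-0.934, 1.362, 0.933]
force: [-0.6, -0.3, -0.3]
opening: 31.5
```

Call:
servo_tool --increments '[{"translation": [0.04, 0, 0], "turn": [0, 0, 0]}, {"translation": [0.08, 0, 0], "turn": [0, 0, 0]}, {"translation": [0.08, 0, 0], "turn": [0, 0, 0]}]' --jaw 15

```text
time: 9.18
position: [560.2, -31.7, 69.6]
ee_rot: [-0.934, 1.362, 0.932]
force: [-1.7, -1.5, 8.3]
opening: 31.4
```

On the bench (8 N upward). Release, then rise.

Call:
servo_tool --increments '[{"translation": [-0.05, 0, 0], "turn": [0, 0, 0]}, {"translation": [-0.05, 0, 0], "turn": [0, 0, 0]}, {"translation": [-0.05, 0, 0], "turn": [0, 0, 0]}, {"translation": [-0.05, 0, 0], "turn": [0, 0, 0]}, {"translation": [-0.05, 0, 0], "turn": [0, 0, 0]}, {"translation": [-0.05, 0, 0], "turn": [0, 0, 0]}, {"translation": [-0.05, 0, 0], "turn": [0, 0, 0]}, {"translation": [-0.05, 0, 0], "turn": [0, 0, 0]}]' --jaw 80

```text
time: 10.18
position: [560.1, -31.7, 70.0]
ee_rot: [-0.934, 1.362, 0.932]
force: [0.1, -0.2, 0.3]
opening: 74.6
```

Call:
servo_tool --increments '[{"translation": [-0.5, 0, 0], "turn": [0, 0, 0]}, {"translation": [-2, 0, 0], "turn": [0, 0, 0]}, {"translation": [-4.5, 0, 0], "turn": [0, 0, 0]}, {"translation": [-8, 0, 0], "turn": [0, 0, 0]}, {"translation": [-12, 0, 0], "turn": [0, 0, 0]}, {"translation": [-16, 0, 0], "turn": [0, 0, 0]}, {"translation": [-18, 3, 6], "turn": [0, 0, 0]}, {"translation": [-18, 5, 11], "turn": [0, 0, 0]}, {"translation": [-18, 6.5, 15], "turn": [0, 0, 0]}, {"translation": [-18, 7.7, 17.5], "turn": [0, 0, 0]}, {"translation": [-18, 8, 18], "turn": [0, 0, 0]}, {"translation": [-18, 8, 18], "turn": [0, 0, 0]}]'

```text
time: 11.68
position: [550.4, 164.3, 250.4]
ee_rot: [-0.934, 1.362, 0.932]
force: [0.0, 0.5, -0.2]
opening: 74.5
```

```bash
python3 - <<'E'
from h import *
rel([550.4,165.5,200],69)
cam('wrist','w3');cam('top','t3')
E
```

```text
cm [5.039 0.047 0.115] deg [-0.172 -0.052  0.055] pos [550.398 164.314 250.389] zhead 68.82796272808092 xdown [ 0.001 -0.001 -1.   ] F [ 0.01   0.496 -0.185] t 11.675 op 74.45697788436719
```

View pics/w3.png

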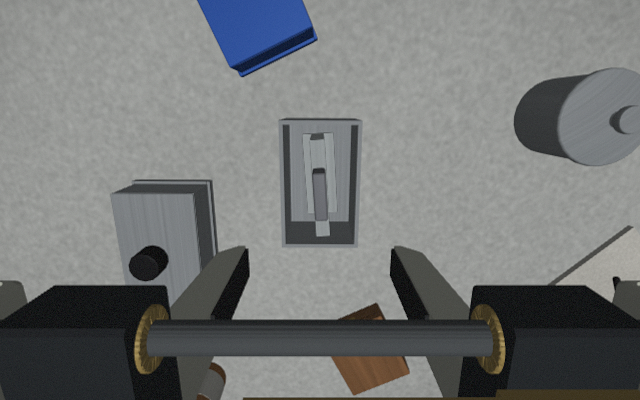

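The wrist view shows the open dish spanning (279–362, 119–246), with the carrier inside turned slightly. The tab is at about (320,195), and the lid stands knob up at left (165,245). I'll enlarge the dish.

```bash
python3 - <<'E'
from h import *
im=load('w3')['image'][:,:,::-1]
cv2.imwrite('pics/w3c.png',cv2.convertScaleAbs(cv2.resize(im[112:252,270:370],(500,700),interpolation=cv2.INTER_CUBIC)[:600],alpha=1.3))
E
```

```text
(no output)
```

View pics/w3c.png

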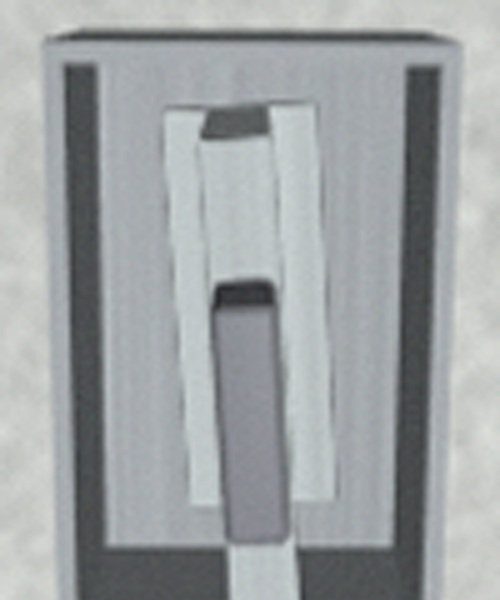

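The tab's top face in the crop has corners (212,308), (274,306), (289,541) and (226,545). The foot edges run from (165,108) to (192,503) and from (314,105) to (335,498).

```bash
python3 - <<'E'
from h import *
np.set_printoptions(precision=1,suppress=True)
a=load('w3');f=lambda p:(270+p[0]/5-.4,112+p[1]/5-.4)
T=[onz(a,*f(p),122) for p in((212,308),(274,306),(289,541),(226,545))]
print(*T,np.mean(T,0),[np.linalg.norm(T[i]-T[i-1]) for i in range(4)])
h=lambda e:np.degrees(np.arctan2(e[1],e[0]))
print(h(T[0]-T[3]),h(T[1]-T[2]))
F=[onz(a,*f(p),12) for p in((165,108),(192,503),(314,105),(335,498))]
print(*F,h(F[0]-F[1]),h(F[2]-F[3]),np.linalg.norm(F[0]-F[2]))
rel([550,165,88],70)
E
```

```text
[527.2 166.1 122. ] [530.8 176.3 122. ] [571.8 163.5 122. ] [568.4 152.6 122. ] [549.6 164.7 122. ] [np.float64(43.37177067054332), np.float64(10.757618844325316), np.float64(42.99944398913103), np.float64(11.393720111923903)]
161.85936129450096 162.70814514001674
[498.3 163.5  12. ] [589.  134.1  12. ] [510.  195.7  12. ] [600.5 167.4  12. ] 162.07162145702543 162.59587518627708 34.34099530748067
cm [16.218  0.133  0.146] deg [-1.271 -0.067  0.053] pos [550.631 163.388 250.186] zhead 68.72858956955024 xdown [ 0.    -0.001 -1.   ] F [-0.276  0.112 -0.089] t 11.775 op 74.34613805209585
```

Call:
servo_tool --increments '[{"translation": [1, 0.1, 0.05], "turn": [-1.5, 0, 0]}, {"translation": [3, 0.1, 0.05], "turn": [-3.5, 0, 0]}, {"translation": [5.5, 0.1, 0.05], "turn": [-3.5, 0, 0]}, {"translation": [8, 0.1, 0.05], "turn": [-3.5, 0, 0]}, {"translation": [10.5, 0.1, 0.05], "turn": [-3.5, 0, 0]}, {"translation": [12.7, 0.1, 0.05], "turn": [-3.5, 0, 0]}, {"translation": [14.2, 0.1, 0.05], "turn": [-3.5, 0, 0]}, {"translation": [15.1, 0.1, 0.05], "turn": [-3.5, 0, 0]}, {"translation": [15.5, 0.1, 0.05], "turn": [-3.5, 0, 0]}, {"translation": [15.5, 0.1, 0.05], "turn": [-3.5, 0, 0]}]'

```text
time: 13.02
position: [550.1, 164.0, 95.4]
ee_rot: [-0.979, 1.34, 0.977]
force: [0.1, 0.3, 1.2]
opening: 74.5
```

```bash
python3 - <<'E'
from h import *
rel([549.6,164.7,95],72.3)
E
```

```text
cm [0.037 0.068 0.047] deg [-0.062 -0.058  0.064] pos [550.105 164.048  95.369] zhead 72.2382541577372 xdown [ 0.001 -0.001 -1.   ] F [0.052 0.31  1.189] t 13.025 op 74.50236024625949
```

Call:
servo_tool --increments '[{"translation": [0, 0.07, 0.05], "turn": [0, 0, 0]}, {"translation": [0, 0.07, 0.05], "turn": [0, 0, 0]}, {"translation": [0, 0.07, 0.05], "turn": [0, 0, 0]}, {"translation": [0, 0.07, 0.05], "turn": [0, 0, 0]}, {"translation": [0, 0.07, 0.05], "turn": [0, 0, 0]}, {"translation": [0, 0.07, 0.05], "turn": [0, 0, 0]}, {"translation": [0, 0.07, 0.05], "turn": [0, 0, 0]}, {"translation": [0, 0.07, 0.05], "turn": [0, 0, 0]}, {"translation": [0, 0.07, 0.05], "turn": [0, 0, 0]}, {"translation": [0, 0.07, 0.05], "turn": [0, 0, 0]}, {"translation": [0, 0.07, 0.05], "turn": [0, 0, 0]}]' --jaw 0

```text
time: 14.4
position: [549.5, 164.7, 95.3]
ee_rot: [-0.979, 1.34, 0.977]
force: [-0.5, 0.2, -2.5]
opening: 11.9
```

```bash
python3 - <<'E'
from h import *
rel([549.6,164.7,95],72.3)
E
```

```text
cm [ 0.029 -0.007  0.005] deg [-0.068 -0.066  0.056] pos [549.513 164.675  95.29 ] zhead 72.23241819335774 xdown [ 0.001 -0.001 -1.   ] F [-0.491  0.209 -2.451] t 14.4 op 11.858818569029838
```

Call:
servo_tool --increments '[{"translation": [-0.2, 0, 0], "turn": [0, 0, 0]}, {"translation": [-0.8, 0, 0], "turn": [0, 0, 0]}, {"translation": [-1.8, 0, 0], "turn": [0, 0, 0]}, {"translation": [-3.2, 0, 0], "turn": [0, 0, 0]}, {"translation": [-5, 0, 0], "turn": [0, 0, 0]}, {"translation": [-7, 0, 0], "turn": [0, 0, 0]}, {"translation": [-9, 0, 0], "turn": [0, 0, 0]}, {"translation": [-11, 0, 0], "turn": [0, 0, 0]}, {"translation": [-12.8, 0, 0], "turn": [0, 0, 0]}, {"translation": [-14.2, 0, 0], "turn": [0, 0, 0]}, {"translation": [-15, 0, 0], "turn": [0, 0, 0]}, {"translation": [-15.2, 0, 0], "turn": [0, 0, 0]}]' --jaw 0

```text
time: 15.9
position: [549.5, 164.9, 247.7]
ee_rot: [-0.979, 1.34, 0.976]
force: [-0.6, 0.5, -2.1]
opening: 11.7
```

```bash
python3 - <<'E'
from h import *
rel([575,-160,247],79)
a=cam('wrist','w4')['image'];b=cam('scene','s4');c=cam('top','t4')
t=c
cv2.imwrite('pics/v4.png',np.vstack([np.hstack([cv2.resize(a[:,:,::-1],(400,250)),cv2.resize(b['image'][100:250,260:500,::-1],(400,250))]),cv2.resize(c['image'][130:225,395:525,::-1],(800,350*8//8) if 0 else (478,350),interpolation=cv2.INTER_CUBIC).repeat(1,0) if 0 else np.hstack([cv2.resize(c['image'][140:220,405:515,::-1],(440,320),interpolation=cv2.INTER_CUBIC),cv2.resize(b['image'][225:315,175:275,::-1],(360,320),interpolation=cv2.INTER_CUBIC)])]))
E
```

```text
cm [  0.115 -12.346 -30.162] deg [-6.766 -0.05   0.076] pos [549.46  164.914 247.741] zhead 72.23382931451359 xdown [ 0.001 -0.001 -1.   ] F [-0.626  0.537 -2.121] t 15.9 op 11.717319376889805
```

View pics/v4.png

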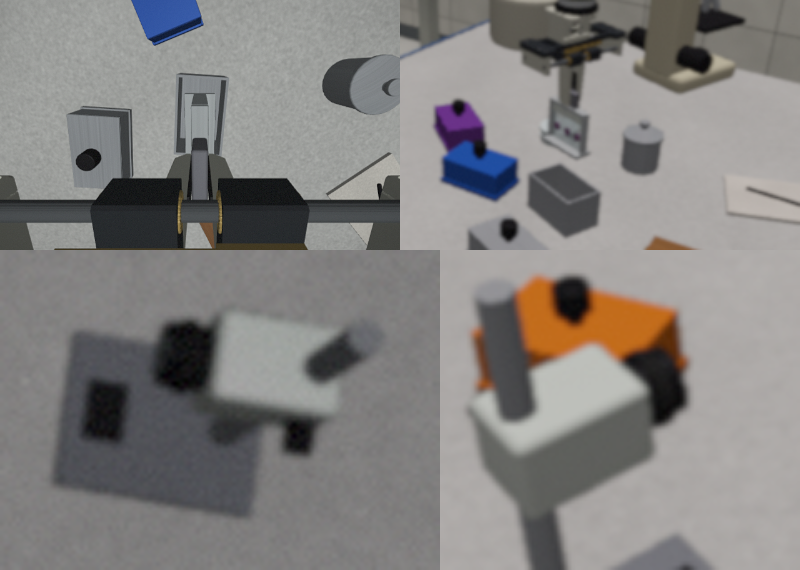

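The carrier is held upright above the empty dish, and the dish hasn't moved. Next I go high in front of the lens so the wrist camera can measure the inspection camera.

Call:
servo_tool --increments '[{"translation": [-0.4, -0.3, -0.7], "turn": [0, 0, 0]}, {"translation": [-1.3, -1, -2.3], "turn": [-0.5, 0, 0]}, {"translation": [-2.9, -2.2, -5.3], "turn": [-1, 0, 0]}, {"translation": [-5, -3.8, -9.2], "turn": [-2, 0, 0]}, {"translation": [-7.4, -5.6, -13.5], "turn": [-2.8, 0, 0]}, {"translation": [-9.9, -7.5, -18.1], "turn": [-3.7, 0, 0]}, {"translation": [-12.2, -9.3, -22.4], "turn": [-4.6, 0, 0]}, {"translation": [-14.4, -11, -26.3], "turn": [-5.4, 0, 0]}, {"translation": [-16, -12.2, -29.3], "turn": [-6.1, 0, 0]}, {"translation": [-17.1, -13, -31.3], "turn": [-6.5, 0, 0]}, {"translation": [-17.8, -13.6, -32.6], "turn": [-6.8, 0, 0]}, {"translation": [-18, -13.7, -32.9], "turn": [-6.8, 0, 0]}]' --jaw 0

```text
time: 17.55
position: [579.2, -190.8, 427.3]
ee_rot: [-1.067, 1.296, 1.066]
force: [0.2, -0.0, -3.3]
opening: 12.0
```

```bash
python3 - <<'E'
from h import *
rel([579,-201,247],79)
a=cam('wrist','w5')['image']
E
```

```text
cm [18.037 -0.18  -0.969] deg [-0.03  -0.102 -0.005] pos [ 579.168 -190.835  427.349] zhead 78.96954494141188 xdown [-0.    -0.002 -1.   ] F [ 0.183 -0.019 -3.282] t 17.55 op 11.990333768359472
```

View pics/w5.png

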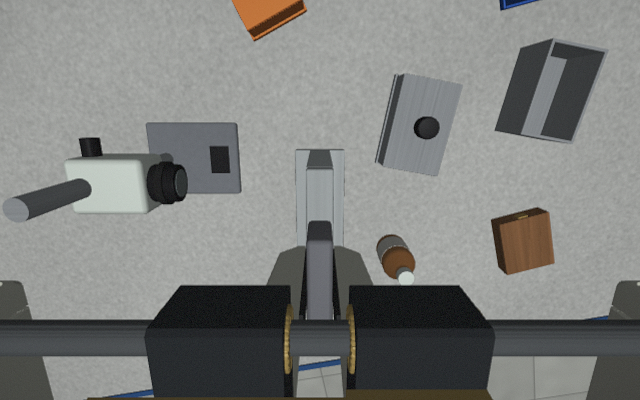

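The wrist view shows the inspection camera's foot at (146–241, 123–192), the white head at (66–150, 153–213) and the lens ring at about (174,183). I'll take a second wrist view with a baseline to triangulate.

Call:
servo_tool --increments '[{"translation": [0, 0.5, -0.2], "turn": [0, 0, 0]}, {"translation": [0, 2, -0.8], "turn": [0, 0, 0]}, {"translation": [0, 4.5, -1.9], "turn": [0, 0, 0]}, {"translation": [0, 7.5, -3.1], "turn": [0, 0, 0]}, {"translation": [0, 10, -4.2], "turn": [0, 0, 0]}, {"translation": [0, 11.5, -4.8], "turn": [0, 0, 0]}, {"translation": [0, 12, -5], "turn": [0, 0, 0]}, {"translation": [0, 12, -5], "turn": [0, 0, 0]}]' --jaw 0

```text
time: 18.6
position: [452.1, -216.3, 427.5]
ee_rot: [-1.068, 1.295, 1.066]
force: [0.2, -0.4, -2.0]
opening: 11.7
```

```bash
python3 - <<'E'
from h import *
rel([579,-201,247],79)
b=cam('wrist','w6')['image'][:,:,::-1]; a=load('w5')['image'][:,:,::-1]
# 200x75 crops x4 
A=cv2.resize(a[113:218,50:250],(800,420)[:2] if 0 else (571,300),interpolation=cv2.INTER_CUBIC)
g=lambda im,x,y:cv2.resize(im[y:y+75,x:x+190],(760,300),interpolation=cv2.INTER_CUBIC)
cv2.imwrite('pics/v6.png',np.vstack([g(a,60,145),g(b,110,20)]))
for n,im in(('w5',a),('w6',b)):
    h=cv2.cvtColor(np.ascontiguousarray(im),cv2.COLOR_BGR2GRAY)
    print(n,h.shape)
E
```

```text
cm [ 18.052 -12.157   3.946] deg [ 0.023 -0.086  0.017] pos [ 452.136 -216.315  427.545] zhead 79.0228977085738 xdown [ 0.    -0.002 -1.   ] F [ 0.223 -0.389 -2.02 ] t 18.6 op 11.70309032891117
w5 (400, 640)
w6 (400, 640)
```

View pics/v6.png

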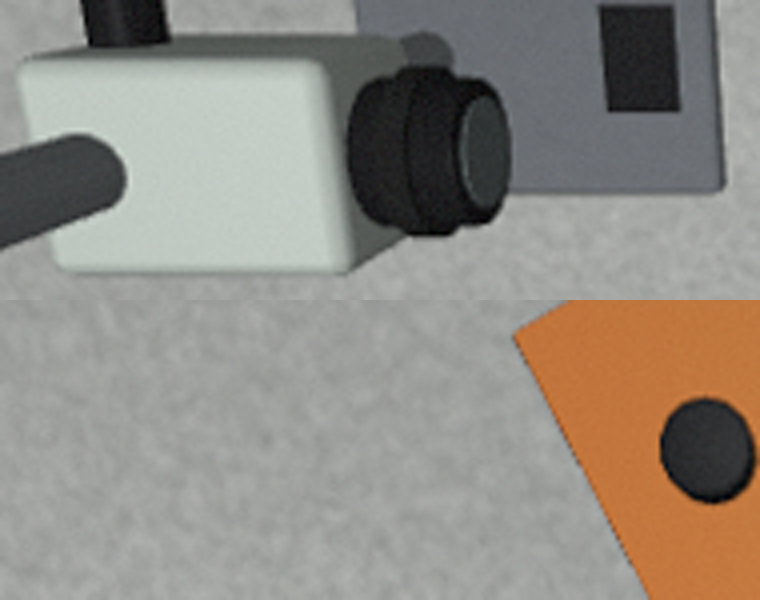

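The second view missed: image-down is away from the robot, so the head slid behind the gripper. I'll go the other way.

Call:
servo_tool --increments '[{"translation": [0, -0.6, 0], "turn": [0, 0, 0]}, {"translation": [0, -2.4, 0.2], "turn": [0, 0, 0]}, {"translation": [0, -5.4, 0.5], "turn": [0, 0, 0]}, {"translation": [0, -9, 0.8], "turn": [0, 0, 0]}, {"translation": [0, -13, 1.2], "turn": [0, 0, 0]}, {"translation": [0, -16.8, 1.5], "turn": [0, 0, 0]}, {"translation": [0, -19.6, 1.8], "turn": [0, 0, 0]}, {"translation": [0, -21.4, 2], "turn": [0, 0, 0]}, {"translation": [0, -22, 2], "turn": [0, 0, 0]}, {"translation": [0, -22, 2], "turn": [0, 0, 0]}]' --jaw 0

```text
time: 19.9
position: [672.8, -238.3, 426.6]
ee_rot: [-1.068, 1.295, 1.067]
force: [-0.9, -0.2, -2.0]
opening: 11.9
```

```bash
python3 - <<'E'
from h import *
rel([579,-201,247],79)
c=cam('wrist','w7');b=c['image'];a=load('w5')['image']
for n,im in(('w5',a),('w7',b)):
    m=((im.min(2)>165)&((im[:,:,1].astype(int)-im[:,:,0])>2)).astype(np.uint8);m[:,330:]=0
    m=cv2.morphologyEx(m,cv2.MORPH_OPEN,np.ones((5,5)))
    k,l,st,ce=cv2.connectedComponentsWithStats(m);print(n,[st[i].tolist() for i in range(1,k) if st[i][4]>300])
print('pred lens/head in w7',proj(c,[550,-350,199]),proj(c,[537,-420,227]))
E
```

```text
cm [17.961  9.899  1.911] deg [ 0.058 -0.089 -0.05 ] pos [ 672.772 -238.312  426.557] zhead 79.05763199322288 xdown [-0.001 -0.001 -1.   ] F [-0.932 -0.245 -2.031] t 19.9 op 11.900143465780257
w5 [[65, 161, 80, 51, 3282]]
w7 [[73, 59, 85, 59, 3958]]
pred lens/head in w7 [197.02   86.142] [116.665  85.007]
```

```bash
python3 - <<'E'
from h import *
a=load('w5')['image'][:,:,::-1];b=load('w7')['image'][:,:,::-1]
g=lambda im,x,y:cv2.resize(im[y:y+75,x:x+200],(800,300),interpolation=cv2.INTER_CUBIC)
cv2.imwrite('pics/v7.png',np.vstack([g(a,60,118),g(b,65,50)]))
E
```

View pics/v7.png

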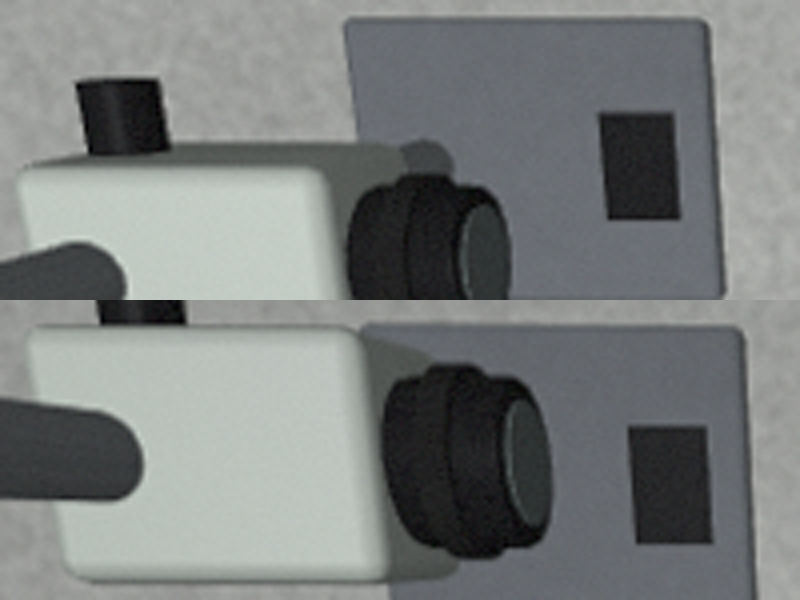

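In the upper crop (w5) the head-top front corners are (330,163) and (352,380, seen in v6), and the lens glass is centred at about (485,260). In the lower crop (w7) the front corners are (362,326) and (387,581), with the glass at about (527,463). The foot corners are clear in both.

```bash
cat > cams.py <<'E'
from h import *
np.set_printoptions(precision=1,suppress=True)
a=load('w5');b=load('w7')
A=lambda p:(60+p[0]/4-.375,145+p[1]/4-.375)   # v6 upper
A2=lambda p:(60+p[0]/4-.375,118+p[1]/4-.375)  # v7 upper
B=lambda p:(65+p[0]/4-.375,50+(p[1]-300)/4-.375)
h=lambda e:np.degrees(np.arctan2(e[1],e[0]))
X=[]
for n,p,q in(('FT',(328,57),(362,328)),('FB',(351,272),(387,581)),('RT',(20,58),(28,328)),('RB',(57,272),(66,581)),('glass',(485,152),(527,463))):
    x=tri(a,A(p),b,B(q));X.append(x);print(n,x,proj(a,x)-A(p),proj(b,x)-B(q))
print('len',np.linalg.norm(X[0]-X[2]),np.linalg.norm(X[1]-X[3]),np.linalg.norm(X[0]-X[1]),'head',h(X[0]-X[2]),h(X[1]-X[3]),h(X[1]-X[0])+90, 'frontmid',(X[0]+X[1])/2)
for z in(223,225,227,229):
    P=[onz(a,*A(p),z) for p in((328,57),(351,272),(20,58),(57,272))];Q=[onz(b,*B(p),z) for p in((362,328),(387,581),(28,328),(66,581))]
    print(z,[(np.linalg.norm(p[0]-p[2]),np.linalg.norm(p[0]-p[1])) for p in(P,Q)],np.mean(np.array(P)-Q,0)[:2], 'hd',h(P[1]-P[3]),h(Q[1]-Q[3]),h(P[0]-P[1])+0,h(Q[0]-Q[1]))
F=[onz(a,*A2(p),14) for p in((346,18),(710,18),(724,298))];print('foot w5',*F,np.linalg.norm(F[0]-F[1]),np.linalg.norm(F[1]-F[2]),h(F[1]-F[0]),h(F[2]-F[1])+90,'ctr',(F[0]+F[2])/2)
G=onz(b,*B((742,327)),14);print('w7 foot corner',G)
E
python3 cams.py
```

```text
FT [ 518.9 -374.2  225.1] [-0.3 -0. ] [0.3 0.1]
FB [ 577.8 -387.7  224.7] [0.1 0. ] [-0.1 -0. ]
RT [ 503.4 -454.8  225.9] [-0.2 -0. ] [0.2 0.1]
RB [ 562.1 -469.7  224. ] [-0.2 -0. ] [0.2 0. ]
glass [ 554.7 -350.2  203.7] [-0.2 -0. ] [0.2 0.1]
len 82.0950459574737 83.5029625502444 60.51694418257024 head 79.13449794078232 79.15442696105474 77.04035273224402 frontmid [ 548.3 -380.9  224.9]
223 [(np.float64(83.18419467931116), np.float64(60.6942414909925)), (np.float64(83.01075925137835), np.float64(60.93524790185497))] [0.6 0. ] hd 79.02220462287056 79.09048169313265 166.82367786514277 167.5691501279493
225 [(np.float64(82.73580227280013), np.float64(60.36707793416037)), (np.float64(82.56241035355652), np.float64(60.606130911699886))] [0.1 0.3] hd 79.02220462287056 79.09048169313265 166.82367786514274 167.56915012794926
227 [(np.float64(82.28740986628927), np.float64(60.03991437732812)), (np.float64(82.11406145573459), np.float64(60.277013921544885))] [-0.4  0.5] hd 79.02220462287056 79.09048169313267 166.82367786514274 167.56915012794926
229 [(np.float64(81.83901745977823), np.float64(59.71275082049598)), (np.float64(81.66571255791276), np.float64(59.947896931389806))] [-0.9  0.8] hd 79.02220462287058 79.0904816931326 166.82367786514268 167.5691501279492
foot w5 [ 472.  -459.7   14. ] [ 500.5 -313.5   14. ] [ 615.7 -337.7   14. ] 149.00638488424354 117.79318574620511 79.00246674771817 78.10932033002629 ctr [ 543.9 -398.7   14. ]
w7 foot corner [ 501.6 -315.6   14. ]
```

```bash
cat > lens.py <<'E'
from h import *
np.set_printoptions(precision=1,suppress=True)
def glass(c,pred):
    im=c['image'];u,v=np.round(pred).astype(int);x0,y0=max(u-25,0),max(v-30,0)
    w=cv2.resize(im[y0:y0+60,x0:u+25],None,fx=8,fy=8,interpolation=cv2.INTER_CUBIC)
    g=cv2.GaussianBlur(cv2.cvtColor(w,cv2.COLOR_RGB2GRAY),(0,0),4)
    m=((g>42)&(g<85)).astype(np.uint8);m=cv2.morphologyEx(m,cv2.MORPH_OPEN,np.ones((17,17)))
    k,l,st,ce=cv2.connectedComponentsWithStats(m)
    out=[]
    for i in range(1,k):
        if st[i][4]>1500:
            cs=cv2.findContours((l==i).astype(np.uint8),0,2)[0][0]; e=cv2.fitEllipse(cs)
            out.append(((x0+e[0][0]/8-.44,y0+e[0][1]/8-.44),np.array(e[1])/8,st[i][4]/64,np.array([x0,y0])+st[i][:2]/8))
    return out
E
python3 - <<'E'
from lens import *
a=load('w5');b=load('w7')
for c in(a,b):
    print(proj(c,[554.5,-348,198]))
    for r in glass(c,proj(c,[554.5,-348,198])):print(r)
print('col w5',onz(a,16,209,314))
# grey-level profile along the row through the glass
print(a['image'][183,160:192].mean(1).astype(int)); print(b['image'][90,180:210].mean(1).astype(int))
E
```

```text
[184.3 181.1]
((np.float64(165.8850985145569), np.float64(157.3357134437561)), array([ 8.9, 13.8]), np.float64(96.078125), array([159.5, 153.2]))
((np.float64(180.91688972473145), np.float64(182.9276109313965)), array([13.5, 26.6]), np.float64(281.640625), array([174.8, 169.9]))
[200.3  90.1]
((np.float64(196.66223388671875), np.float64(90.11129623413086)), array([12.2, 30.9]), np.float64(295.265625), array([190.9,  75.6]))
((np.float64(172.69900780677796), np.float64(115.06044250488281)), array([ 7.9, 12.3]), np.float64(24.40625), array([175., 112.]))
col w5 [ 535.4 -445.2  314. ]
[ 32  20  30  33  32  37  29  36  32  33  30  33  42  15  34  68  65  49
  49  51  47  49  48  49  52  52  43  61 113 109 112 110]
[ 33  32  40  32  35  36  37  38  38  23  19  50  79  47  48  50  49  47
  46  48  52  47  59 111 105 105 104 105 105 105]
```

```bash
python3 - <<'E'
from lens import *
a=load('w5');b=load('w7');pa,pb=(180.92,182.93),(196.66,90.11)
x=tri(a,pa,b,pb);print(x,proj(a,x)-pa,proj(b,x)-pb)
d=np.array([np.cos(np.radians(79)),np.sin(np.radians(79)),0])
for z in(196,198,200,202):print(z,onz(a,*pa,z),onz(b,*pb,z))
for q in([553.5,-350,197],[553.5,-350,200]):print(proj(a,q)-pa,proj(b,q)-pb)
rel([583,-203,245],79)
E
```

```text
[ 554.7 -349.   206.2] [-0.2 -0. ] [0.2 0. ]
196 [ 556.1 -353.4  196. ] [ 553.5 -352.5  196. ]
198 [ 555.9 -352.5  198. ] [ 553.7 -351.9  198. ]
200 [ 555.6 -351.6  200. ] [ 554.  -351.2  200. ]
202 [ 555.3 -350.7  202. ] [ 554.2 -350.6  202. ]
[ 1.8 -2.5] [ 1.9 -0.5]
[ 0.8 -2. ] [ 1.  -0.7]
cm [18.205  9.429  1.812] deg [ 0.04  -0.094 -0.028] pos [ 672.27  -238.443  427.032] zhead 79.03996340069713 xdown [-0.001 -0.002 -1.   ] F [-0.456  0.278 -2.546] t 19.95 op 11.847594460289598
```

Call:
servo_tool --increments '[{"translation": [0.3, 0.3, 0.1], "turn": [0, 0, 0]}, {"translation": [1.2, 1.2, 0.3], "turn": [0, 0, 0]}, {"translation": [2.8, 2.8, 0.7], "turn": [0, 0, 0]}, {"translation": [5, 4.6, 1], "turn": [0, 0, 0]}, {"translation": [7.5, 6.4, 1.3], "turn": [0, 0, 0]}, {"translation": [10.2, 7.8, 1.6], "turn": [0, 0, 0]}, {"translation": [12.8, 8.8, 1.8], "turn": [0, 0, 0]}, {"translation": [15, 9.3, 1.8], "turn": [0, 0, 0]}, {"translation": [16.7, 9.4, 1.8], "turn": [0, 0, 0]}, {"translation": [17.7, 9.4, 1.8], "turn": [0, 0, 0]}, {"translation": [18.1, 9.4, 1.8], "turn": [0, 0, 0]}, {"translation": [18.1, 9.4, 1.8], "turn": [0, 0, 0]}]' --jaw 0

```text
time: 21.45
position: [583.6, -203.3, 246.2]
ee_rot: [-1.068, 1.295, 1.067]
force: [-0.8, -0.5, -2.0]
opening: 11.8
```

```bash
python3 - <<'E'
from lens import *
rel([583.1,-202.2,246],79)
w=cam('wrist','w8');s=cam('scene','s8');t=cam('top','t8')
for n,c in(('w',w),('s',s),('t',t)): print(n,'lens',proj(c,[554.5,-349.5,198]),'mid',proj(c,[583.1,-202,198]),'headfront',proj(c,[518,-374,225]),proj(c,[578,-387,225]))
g=lambda c,x,y,W,H,S:cv2.resize(c['image'][y:y+H,x:x+W,::-1],S,interpolation=cv2.INTER_CUBIC)
u,v=np.round(proj(w,[554.5,-349.5,198])).astype(int)
x0=max(u-75,0);y0=max(v-50,0);print('wrist crop',x0,y0)
cv2.imwrite('pics/v8.png',np.vstack([g(w,x0,y0,200,75,(800,300)),np.hstack([g(s,175,205,133,100,(400,300)),g(t,350,130,133,100,(400,300))])]))
E
```

```text
cm [0.022 0.066 0.095] deg [ 0.039 -0.093 -0.007] pos [ 583.571 -203.254  246.223] zhead 79.0388855321584 xdown [-0.    -0.002 -1.   ] F [-0.844 -0.527 -2.03 ] t 21.45 op 11.784253231121681
w lens [ 94.791 227.837] mid [321.761 228.071] headfront [ -0.67  191.579] [ 23.257 289.254]
s lens [239.886 261.309] mid [292.867 234.789] headfront [218.626 250.828] [233.394 264.713]
t lens [444.372 164.945] mid [388.51  155.673] headfront [457.412 176.08 ] [460.751 153.494]
wrist crop 20 178
```

View pics/v8.png

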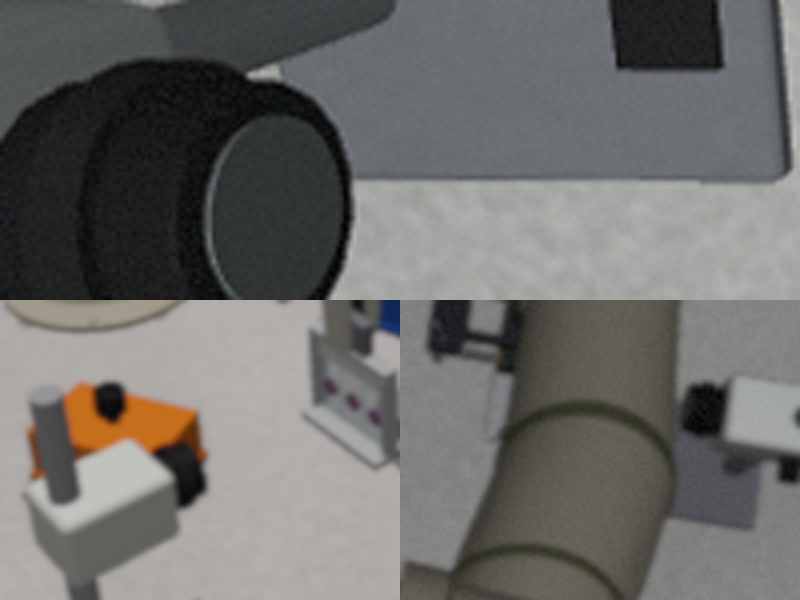

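The w8 close-up shows the lens glass spanning crop (205–350, 113–307), centred near pixel (89,230). The foot's front corner is at about (217,222). In the scene crop the carrier hangs upright with its slides facing the camera.

```bash
cat > fit.py <<'E'
from h import *
np.set_printoptions(precision=2,suppress=True)
def glass(c,pred,r,dbg=None):
    im=c['image'];u,v=np.round(pred).astype(int);x0,y0=max(u-r,0),max(v-r,0)
    w=cv2.resize(im[y0:v+r,x0:u+r],None,fx=8,fy=8,interpolation=cv2.INTER_CUBIC).astype(int)
    g=cv2.GaussianBlur(w.astype(np.float32),(0,0),5)
    m=((g[:,:,1]-g[:,:,0]>1.5)&(g.mean(2)>40)&(g.mean(2)<85)).astype(np.uint8)
    m=cv2.morphologyEx(m,cv2.MORPH_OPEN,cv2.getStructuringElement(2,(25,25)))
    k,l,st,ce=cv2.connectedComponentsWithStats(m);i=1+st[1:,4].argmax()
    cs=max(cv2.findContours((l==i).astype(np.uint8),0,2)[0],key=cv2.contourArea);e=cv2.fitEllipse(cv2.convexHull(cs))
    b=st[i];print('bbox',x0+b[0]/8,y0+b[1]/8,b[2]/8,b[3]/8,'ell',np.array(e[1])/8,e[2],'area ratio',st[i][4]/(np.pi/4*e[1][0]*e[1][1]))
    return np.array([x0+e[0][0]/8-.44,y0+e[0][1]/8-.44])
V=[(load('w5'),(181,183),22),(load('w7'),(197,90),22),(load('w8'),(89,230),33)]
O=[(c,glass(c,p,r)) for c,p,r in V]
for c,p in O:print('px',p)
A=[];b=[]
for c,p in O:
    o,d=ray(c,*p);d/=np.linalg.norm(d);M=np.eye(3)-np.outer(d,d);A.append(M);b.append(M@o)
for idx in([0,1,2],[0,2],[1,2],[0,1]):
    x=np.linalg.lstsq(np.vstack([A[i] for i in idx]),np.hstack([b[i] for i in idx]),rcond=None)[0];print('lens',idx,x,[proj(O[i][0],x)-O[i][1] for i in idx])
w=V[2][0];print('foot corner w8',onz(w,217.1,222.1,14))
E
python3 fit.py
```

```text
bbox 174.625 169.5 13.375 27.0 ell [13.87 27.51] 177.75729370117188 area ratio 0.9660268884561817
bbox 190.75 75.375 12.75 30.625 ell [12.64 31.6 ] 172.17938232421875 area ratio 0.9661362910953297
bbox 70.625 207.125 34.625 49.125 ell [34.75 49.73] 5.993124961853027 area ratio 0.9805732586264322
px [181.   182.69]
px [196.74  90.26]
px [ 87.35 231.06]
lens [0, 1, 2] [ 554.5  -349.56  204.89] [array([-0.3 , -0.12]), array([-0.01, -0.15]), array([0.62, 0.4 ])]
lens [0, 2] [ 554.21 -348.8   206.14] [array([-0.16, -0.26]), array([0.32, 0.44])]
lens [1, 2] [ 554.41 -349.86  204.63] [array([-0.21, -0.17]), array([0.41, 0.21])]
lens [0, 1] [ 554.68 -349.56  204.57] [array([-0.14, -0.02]), array([0.15, 0.04])]
foot corner w8 [ 616.08 -337.46   14.  ]
```

```bash
cat > chk.py <<'E'
from h import *
np.set_printoptions(precision=2,suppress=True)
V={n:load(n) for n in('w5','w7','w8')}
th=np.radians(79);d=np.array([np.cos(th),np.sin(th),0]);l=np.array([-np.sin(th),np.cos(th),0]);k=np.array([0,0,1.])
def disc(c,o,r):
    P=np.array([proj(c,o+r*(np.cos(t)*l+np.sin(t)*k)) for t in np.linspace(0,6.28,60)]).astype(np.float32)
    e=cv2.fitEllipse(P);return np.array(e[0]),np.array(e[1]),np.r_[P.min(0),P.max(0)]
obs={'w5':[174.6,169.5,188,196.5],'w7':[190.75,75.4,203.5,106],'w8':[70.6,207.1,105.25,256.25]}
from scipy.optimize import least_squares
def res(p):
    r=[]
    for n in V: r+=list(disc(V[n],np.array(p[:3]),p[3])[2]-np.array(obs[n])+.44)
    return np.array(r)
s=least_squares(res,[554,-349,200,16]);print('fit',s.x,'\n',s.fun.reshape(3,4))
for z in(197,199,202):
    q=least_squares(lambda p:res([p[0],p[1],z,p[2]]),[554,-349,16]);print(z,q.x,q.cost,'\n',q.fun.reshape(3,4))
E
python3 chk.py
```

```text
fit [ 554.7  -351.28  201.63   16.09] 
 [[ 0.43 -0.55 -1.76  0.2 ]
 [ 0.4  -0.18 -1.66  0.74]
 [ 0.87 -0.82 -0.57 -0.46]]
197 [ 554.6  -353.12   16.01] 18.036022588150956 
 [[ 0.53 -0.95 -1.84 -0.64]
 [ 0.3   0.54 -1.92  0.92]
 [ 3.28 -2.25  0.76 -3.13]]
199 [ 555.2  -352.83   16.  ] 8.535247801983639 
 [[ 0.23 -0.19 -2.08  0.22]
 [ 0.05  0.92 -2.11  1.41]
 [ 1.88 -0.64 -0.24 -1.15]]
202 [ 554.85 -351.01   15.96] 4.1558895290854005 
 [[ 0.62 -0.3  -1.67  0.25]
 [ 0.61  0.02 -1.54  0.71]
 [ 1.12 -0.32 -0.56 -0.29]]
```

```bash
cat > al.py <<'E'
from h import *
np.set_printoptions(precision=2,suppress=True)
V={n:load(n) for n in('w5','w7','w8')}
S={}
for n,c in V.items():
    pr=proj(c,[543,-340,14]);im=c['image'].mean(2)
    m=(im<65).astype(np.uint8);k,l,st,ce=cv2.connectedComponentsWithStats(m)
    for i in range(1,k):
        if 150<st[i][4]<1500 and np.linalg.norm(ce[i]-pr)<60 and ce[i][1]<280: print(n,st[i],ce[i],onz(c,*ce[i],14)); 
E
python3 al.py
```

```text
w5 [210 146  20  27 496] [219.53 158.94] [ 553.19 -358.04   14.  ]
w7 [222  82  21  29 562] [232.25  95.89] [ 552.93 -357.99   14.  ]
w8 [ 170  157   31   39 1054] [185.11 175.8 ] [ 553.51 -358.8    14.  ]
```

```bash
cat >> chk.py <<'E'
print('--- no umax')
keep=[0,1,3,4,5,7,8,9,11]
for y in(-347.7,-349,-350.5):
    q=least_squares(lambda p:res([p[0],y,p[1],p[2]])[keep],[554,200,16]);print(y,q.x,q.cost,q.fun)
q=least_squares(lambda p:res(p)[keep],[554,-349,200,16]);print('free',q.x,q.cost)
for n,r in((('w5'),183),('w7',90),('w8',231)):
    o=obs[n];im=V[n]['image'];print(n,im[r,int(o[0])-5:int(o[2])+8].mean(1).astype(int),int(o[0])-5)
E
python3 chk.py | sed -n '/---/,$p'
```

```text
--- no umax
-347.7 [553.97 207.49  16.  ] 5.592463623380116 [ 1.23 -0.81  0.21  1.55 -2.03 -0.71 -0.66 -0.26  1.2 ]
-349 [554.55 205.6   16.  ] 2.48688619350834 [ 0.95 -0.38  0.48  1.14 -1.03  0.08 -0.13  0.15  1.13]
-350.5 [554.65 203.45  15.99] 0.6365846548548945 [ 0.47 -0.37  0.34  0.52 -0.44  0.46  0.08 -0.19  0.28]
free [ 554.74 -351.6   202.11   16.  ] 0.45194991594115097
w5 [ 33  30  33  42  15  34  68  65  49  49  51  47  49  48  49  52  52  43
  61 113 109 112 110 111 111 111 111] 169
w7 [ 36  37  38  38  23  19  50  79  47  48  50  49  47  46  48  52  47  59
 111 105 105 104 105 105 105 107] 185
w8 [ 21  13  17  12  13  28  76  90  49  51  50  55  49  50  53  50  51  51
  55  49  53  53  46  52  51  50  49  50  50  48  49  52  52  51  50  50
  48  49  49  53  34   8  44 112 164 158 158 159] 65
```

```bash
cat >> chk.py <<'E'
print('=== refit')
obs.update(w5=[176.6,169.5,186.6,196.5],w7=[192.7,75.4,201.8,106],w8=[72.9,207.1,105.2,256.25])
q=least_squares(res,[554,-349,200,16]);J=np.linalg.inv(q.jac.T@q.jac);print('free',q.x,q.cost,'sd',np.sqrt(np.diag(J)*q.cost*2/8),'\n',q.fun.reshape(3,4))
for y in(-348,-350):
    q=least_squares(lambda p:res([p[0],y,p[1],p[2]]),[554,200,16]);print(y,q.x,q.cost)
for z in(197,200,203):
    q=least_squares(lambda p:res([p[0],p[1],z,p[2]]),[554,-349,16]);print(z,q.x,q.cost)
E
python3 chk.py | sed -n '/===/,$p'
```

```text
=== refitTraceback (most recent call last):
  File "chk.py", line 26, in <module>
    q=least_squares(res,[554,-349,200,16]);J=np.linalg.inv(q.jac.T@q.jac);print('free',q.x,q.cost,'sd',np.sqrt(np.diag(J)*q.cost*2/8),'\n',q.fun.reshape(3,4))
                                             ~~~~~~~~~~~~~^^^^^^^^^^^^^^^
    ainv = _umath_linalg.inv(a, signature=signature)
    raise LinAlgError("Singular matrix")
numpy.linalg.LinAlgError: Singular matrix
```

```bash
sed -i 's/.astype(np.float32)$//; s/    e=cv2.fitEllipse(P);return.*/    return 0,0,np.r_[P.min(0),P.max(0)]/; s/least_squares(\(.*\));print/least_squares(\1,diff_step=1e-4);print/; s/np.linspace(0,6.28,60)/np.linspace(0,6.28,400)/' chk.py; sed -i 's/least_squares(res,\[554,-349,200,16\])/least_squares(res,[554,-349,200,16],diff_step=1e-4)/' chk.py; sed -i 's/,diff_step=1e-4,diff_step=1e-4/,diff_step=1e-4/' chk.py; python3 chk.py
```

```text
fit [ 554.67 -349.87  203.78   16.02] 
 [[ 0.89 -0.44 -1.32  0.36]
 [ 0.99 -0.6  -1.09  0.41]
 [ 0.67 -0.26 -0.56  0.43]]
197 [ 555.46 -353.92   16.5 ] 12.287063910803957 
 [[-0.09 -0.54 -2.1   0.6 ]
 [-0.37  1.03 -2.23  2.33]
 [ 2.04 -1.58  0.58 -0.97]]
199 [ 555.23 -352.73   16.36] 7.826232403039945 
 [[ 0.19 -0.51 -1.87  0.53]
 [ 0.03  0.56 -1.9   1.78]
 [ 1.64 -1.2   0.25 -0.56]]
202 [ 554.88 -350.93   16.15] 3.9375879129740574 
 [[ 0.63 -0.47 -1.53  0.42]
 [ 0.63 -0.17 -1.4   0.92]
 [ 1.03 -0.61 -0.26  0.06]]
--- no umax
-347.7 [554.08 207.63  15.55] 4.576625112634406 [ 1.39 -0.31 -0.06  1.69 -1.47 -1.03 -0.2   0.66  0.75]
-349 [554.28 205.9   15.61] 1.8223604878859339 [ 0.91 -0.24 -0.    1.1  -0.93 -0.53 -0.19  0.47  0.37]
-350.5 [554.51 203.91  15.69] 0.2795696182625633 [ 0.38 -0.17  0.06  0.43 -0.32  0.05 -0.18  0.25 -0.07]
free [ 554.6  -351.11  203.1    15.72] 0.1395745380199072
w5 [ 33  30  33  42  15  34  68  65  49  49  51  47  49  48  49  52  52  43
  61 113 109 112 110 111 111 111 111] 169
w7 [ 36  37  38  38  23  19  50  79  47  48  50  49  47  46  48  52  47  59
 111 105 105 104 105 105 105 107] 185
w8 [ 21  13  17  12  13  28  76  90  49  51  50  55  49  50  53  50  51  51
  55  49  53  53  46  52  51  50  49  50  50  48  49  52  52  51  50  50
  48  49  49  53  34   8  44 112 164 158 158 159] 65
=== refitTraceback (most recent call last):
  File "chk.py", line 26, in <module>
    q=least_squares(res,[554,-349,200,16],diff_step=1e-4);J=np.linalg.inv(q.jac.T@q.jac,diff_step=1e-4);print('free',q.x,q.cost,'sd',np.sqrt(np.diag(J)*q.cost*2/8),'\n',q.fun.reshape(3,4))
                                                            ~~~~~~~~~~~~~^^^^^^^^^^^^^^^^^^^^^^^^^^^^^^
TypeError: inv() got an unexpected keyword argument 'diff_step'
```

```bash
sed -i 's/q.jac,diff_step=1e-4)/q.jac)/' chk.py; python3 chk.py | sed -n '/===/,$p'
```

```text
=== refit
free [ 554.85 -349.66  203.24   15.63] 0.7788238242174271 sd [0.17 0.44 0.69 0.14] 
 [[-0.54 -0.07  0.33  0.01]
 [-0.38 -0.02  0.87  0.16]
 [-0.1   0.31 -0.02 -0.36]]
-348 [554.53 205.64  15.47] 2.1479870200061373
-350 [554.91 202.75  15.66] 0.8366488903606639
197 [ 555.57 -353.37   16.05] 8.346569753788653
200 [ 555.22 -351.59   15.85] 2.8631798138872253
203 [ 554.87 -349.8    15.64] 0.7908294343215265
```

```bash
python3 - <<'E'
from h import *
np.set_printoptions(precision=2,suppress=True)
a=load('w5');b=load('w7')
for n,c,us,v0,v1 in(('w5',a,(100,115,130),150,222),('w7',b,(110,125,140),45,130)):
    for u in us:
        print(n,u,v0,c['image'][v0:v1,u-2:u+3].mean((1,2)).astype(int))
s=load('scene0');t=load('top0')
for q in([554.7,-349.5,198],[554.7,-349.5,203]):print(proj(s,q),proj(t,q))
# predicted barrel front-ring bbox (R=22) vs dark blob in the scene view
th=np.radians(79);l=np.array([-np.sin(th),np.cos(th),0]);d=np.array([np.cos(th),np.sin(th),0])
for z in(197,200,203,206):
  for nm,c in(('s',s),('t',t)):
    P=np.array([proj(c,np.array([554.7,-349.5,z])+22*(np.cos(k)*l+np.array([0,0,np.sin(k)]))-d*y) for k in np.linspace(0,6.28,100) for y in(0,30)]);print(z,nm,P.min(0),P.max(0))
x=s['image'];print(x[245:280,235].mean(1).astype(int));print(x[245:280,239].mean(1).astype(int));print(x[262,222:250].mean(1).astype(int))
E
```

```text
w5 100 150 [ 52  43  42  32  23  25  73  88  87 113 149 171 179 186 192 196 198 198
 197 197 196 197 197 197 196 197 196 197 197 196 196 196 196 196 197 196
 195 196 195 195 196 195 195 195 195 195 196 195 195 195 195 195 195 195
 196 195 194 195 195 195 192 180 164 139 146 156 156 158 159 160 160 162]
w5 115 150 [160 162 167 129  87  84  86  89  88 113 149 171 179 187 192 198 199 200
 198 198 198 198 198 197 198 198 198 198 197 198 197 197 197 197 198 197
 198 196 197 196 197 197 196 196 196 196 195 196 197 197 197 196 195 196
 196 195 196 196 196 195 196 183 165 143 152 160 163 164 163 162 161 161]
w5 130 150 [154 157 162 126  87  83  87  91  90 113 147 170 178 187 193 199 200 200
 200 199 199 200 199 199 199 199 198 199 198 198 198 199 198 198 199 199
 199 198 198 198 198 197 199 197 197 199 198 198 198 197 197 196 197 197
 196 198 196 197 196 196 196 183 168 148 153 161 158 157 159 163 164 166]
w7 110 45 [ 91  85  81  81  74  70  61  61  62  56  49  91 143 165 172 176 183 188
 187 188 188 188 189 189 188 188 189 189 188 189 188 189 188 188 189 188
 188 188 187 188 189 188 188 189
[... 948 characters left out ...]
s [222.67 252.52] [245.65 276.94]
197 t [441.9  156.77] [458.01 174.99]
200 s [222.52 251.43] [245.53 275.88]
200 t [442.19 156.49] [458.34 174.75]
203 s [222.36 250.34] [245.41 274.81]
203 t [442.48 156.21] [458.67 174.51]
206 s [222.2  249.25] [245.29 273.75]
206 t [442.77 155.93] [459.01 174.27]
[107 103  96  82  67  54  45  38  29  26  30  30  31  31  27  28  25  21
  19  17  18  16  14  15  13  16  15  18  42  91 135 154 158 157 153]
[ 65  56  49  48  48  47  48  45  46  42  39  37  33  27  24  20  20  18
  17  18  16  16  15  14  17  34  62  95 128 151 161 163 165 166 165]
[185 185 185 185 185 185 180 170 147 112  69  34  21  21  23  23  22  18
  21  34  78 126 153 162 165 165 166 166]
```

```bash
python3 - <<'E'
from h import *
a=load('w5');b=load('w7');th=np.radians(79);l=np.array([-np.sin(th),np.cos(th),0])
for z in range(217,238,2):
    P=[[onz(c,u,v,z)@l for v in vs] for c,u,vs in((a,115,(164.6,210.6)),(b,125,(61.6,115.3)))]
    P=np.array(P);print(z,P.round(1).tolist(),'diff',(P[0]-P[1]).round(2),'width',(P[:,0]-P[:,1]).round(1))
print('lens lateral',np.array([554.85,-349.7,0])@l)
E
```

```text
217 [[-588.2, -641.2], [-584.3, -636.9]] diff [-3.95 -4.28] width [52.9 52.6]
219 [[-587.9, -640.6], [-584.5, -636.8]] diff [-3.39 -3.72] width [52.6 52.3]
221 [[-587.6, -639.9], [-584.8, -636.8]] diff [-2.84 -3.16] width [52.3 52. ]
223 [[-587.3, -639.3], [-585.0, -636.7]] diff [-2.28 -2.61] width [52.1 51.7]
225 [[-587.0, -638.7], [-585.2, -636.7]] diff [-1.72 -2.05] width [51.8 51.5]
227 [[-586.6, -638.1], [-585.5, -636.7]] diff [-1.16 -1.49] width [51.5 51.2]
229 [[-586.3, -637.5], [-585.7, -636.6]] diff [-0.61 -0.93] width [51.2 50.9]
231 [[-586.0, -636.9], [-585.9, -636.6]] diff [-0.05 -0.37] width [50.9 50.6]
233 [[-585.7, -636.3], [-586.2, -636.5]] diff [0.51 0.19] width [50.7 50.3]
235 [[-585.3, -635.7], [-586.4, -636.5]] diff [1.07 0.75] width [50.4 50.1]
237 [[-585.0, -635.1], [-586.6, -636.4]] diff [1.62 1.31] width [50.1 49.8]
lens lateral -611.3817484191142
```

The bevel edges of the head's flat top triangulate to z = 231.7, so the lens is at about 203.5. This agrees with the glass fit at 203.2. Final correction.

Call:
servo_tool --increments '[{"translation": [-0.15, 0.02, 0.04], "turn": [0, 0, 0]}, {"translation": [-0.35, 0.04, 0.1], "turn": [0, 0, 0]}, {"translation": [-0.45, 0.04, 0.12], "turn": [0, 0, 0]}, {"translation": [-0.45, 0.04, 0.12], "turn": [0, 0, 0]}, {"translation": [-0.45, 0.04, 0.12], "turn": [0, 0, 0]}, {"translation": [-0.45, 0.04, 0.12], "turn": [0, 0, 0]}]' --jaw 0

```text
time: 22.35
position: [583.4, -202.0, 251.0]
ee_rot: [-1.068, 1.295, 1.066]
force: [0.0, 0.2, -2.3]
opening: 11.6
```

```bash
python3 - <<'E'
from h import *
rel([583.4,-202,250.7],79)
s8=load('s8');th=np.radians(79);d=np.array([np.cos(th),np.sin(th),0]);l=np.array([np.sin(th),-np.cos(th),0])
o=np.array([583.57,-203.25,246.22-91.3])
S=lambda p:np.array([175+p[0]/3,205+p[1]/3])-.33
for nm,x,y,z,p in(('foot near',48,-18,8,(376,463-300)),('foot far',-48,-18,8,(306,410-300)),('frame top far',-48,-7,88,(312,324-300)),('frame top near',48,-7,88,(397,364-300))):
    print(nm,proj(s8,o+l*x+d*y+np.array([0,0,z])),'seen',S(p))
# tab & foot in wrist
w=cam('wrist','w9');sc=cam('scene','s9')
st=robot.read_state();o=st['position']-np.array([0,0,91.3])
for nm,x,y,z in(('tab',0,0,118),('tabF',-22,0,118),('ftL',-48,-18,8),('ftR',-48,18,8)):print(nm,proj(w,o+l*x+d*y+np.array([0,0,z])))
im=w['image'].mean(2).astype(int)
for r in (150,160,170):print(r,im[r,280:360])
print('col320',im[120:250,320])
print(st['dq'],st['force'],st['opening'])
E
```

```text
cm [0.03  0.002 0.004] deg [ 0.037 -0.097  0.016] pos [ 583.414 -202.04   251.001] zhead 79.03724621741137 xdown [-0.    -0.002 -1.   ] F [ 0.046  0.235 -2.326] t 22.35 op 11.556932646522021
foot near [300.03  259.059] seen [300.003 259.003]
foot far [275.356 240.972] seen [276.67  241.337]
frame top far [277.415 212.461] seen [278.67 212.67]
frame top near [303.167 229.352] seen [307.003 226.003]
tab [320.058 285.236]
tabF [320.147 239.933]
ftL [295.051 149.651]
ftR [345.006 149.715]
150 [165 161 159 158 160 157 159 156 158 155 161 161 165 167 163 134 130 135
 138 134 134 138 132 137 136 137 133 132 134 131  80  68  70  73  72  70
  69  69  70  71  69  70  72  72  69  72  72  73  70  88 143 137 138 138
 140 139 138 138 135 133 132 130 135 137 141 158 160 162 162 160 161 164
 167 167 167 168 166 167 161 159]
160 [160 159 162 165 165 167 165 169 170 170 168 166 165 166 159 136 156 159
 163 163 160 160 162 161 159 159 159 139  74  75  76  76  77  74  74  76
  75  77  77  76  76  75  76  75  75  73  77  78  78  77  74 101 170 165
 166 163 163 161 159 156 156 156 161 159 151 166 160 157 
[... 308 characters left out ...]
2 153 135 171 167 167 167 165 162 160
 157 160 166 166 169 168 166 166]
col320 [165 166 162 163 160 161 160 162 165 167 166 167 165 161 159 160 161 165
 165 165 165 164 164 164 162 158 159 162 147 100  69  74  76  76  76  78
  76  77  76  77  76  75  76  75  77  75  89  81  67 120 148 156 157 158
 156 157 157 157 159 156 159 157 158 158 156 158 157 157 157 157 157 155
 159 159 158 158 158 157 157 156 155 156 157 157 158 155 155 154 157 158
 157 157 158 156 157 156 156 158 157 162 114  56  47  48  46  51  48  50
  49  49  50  50  51  50  48  50  49  49  52  56  71  91  99 104 108 114
 114 111 112 113]
[ 0.     0.001  0.001 -0.002  0.001  0.002 -0.002] [-0.714  0.172 -2.182] 12.226577193470574
```

The carrier's foot corners appear where predicted: within 1.4 px in the scene view, and under 1 px in the wrist view. Last I check that the rest of the scene is unmoved, then hand in.

```bash
python3 - <<'E'
from h import *
a=load('scene0')['image'].astype(int);b=load('s9')['image'].astype(int);c=load('s4')['image'].astype(int)
D=lambda p,q,x,y,w,h:np.abs(p-q)[y:y+h,x:x+w].mean().round(1)
for n,r in dict(bottle=(360,260,35,55),jar=(388,170,35,38),slidebox=(400,240,50,35),petri=(342,168,28,15),camera=(180,230,70,130),orange=(185,230,50,12),purple=(275,158,38,32),blue=(284,180,40,34)).items(): print(n,D(a,b,*r))
print('dish after lift vs now',D(c,b,330,195,60,45),'dish lower walls start vs now',D(a,b,335,212,50,30))
s=robot.read_state();print(s['position'],s['force'],s['opening'],np.abs(s['dq']).max(),s['time'])
robot.job_done()
E
```

```text
bottle 5.1
jar 5.1
slidebox 4.8
petri 6.1
camera 5.0
orange 4.8
purple 56.9
blue 23.0
dish after lift vs now 2.4 dish lower walls start vs now 6.7
[ 583.40816656 -202.0746188   251.02513353] [-0.71395485  0.17248653 -2.18226839] 12.226577193470574 0.0021703971413177103 22.45
the job is handed in; nothing more can be done
```

I handed the job in at 22.5 s with the carrier held upright and still in front of the inspection camera. I lifted the lid by its knob and set it flat, knob up, on the bench at about (560, -31) mm, clear of the dish. I then lifted the carrier out by its tab and moved it into place.

**Lens position:** I put the lens front at about (554.8, -349.3, 203.5) mm, facing 79.0°. Fitting the lens glass gave z = 203.2, and the edges of the head's flat top gave 203.7.

**Final hold:** The tool stood at (583.4, -202.1, 251.0) mm with its jaws facing 79.04°. By my measurements that puts the slide middle about 150 mm from the lens, within about 1 mm of lens height and square to within about 1°. The grip opening was 12 mm on the 12 mm tab, and the joints were still.

**Checks that agreed:** Carrier foot corners appeared where predicted, within 1.4 px in the scene view and under 1 px in the wrist view. The bottle, jar, petri dishes, slide box, camera and dish look unchanged in the scene picture.

**Checks that disagreed:**
- My first hand-picked head corners gave a lens height of 197 mm. I rejected that because the corners are bevelled.
- The foot outline puts the lens front 1 to 2 mm nearer the carrier than the glass fit does, so the 15 cm could be off by about that much.
- One frame-top corner at the edge of a crop was off by about 5 px; I put that down to a bad pick.
- The areas around the blue and purple boxes changed in the scene picture. The arm now stands in front of them there, so I think it is only that, but I did not check further.

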